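# Feed a rack of wet painted heads past the sprung gate into the drying box

### The job

Slide the wooden rack of freshly painted heads along its chute into the drying box, right up to the rubber stop. The box's sprung gate opens towards the rack: swing it open with one fingertip and keep it held while another finger pushes at least the front half of the rack's block past the gate's free edge, then push the rack the rest of the way and let the gate close behind it. Only push - do not lift or tip the rack, let nothing touch the wet heads, and leave the bottle and jars beside the chute where they stand.

Things in the scene. Friction and masses are not known exactly. Their poses are not given: they have to be found in the camera images.
- chute: Fixed drying box with feed chute, one low fixture on a white plate 400 x 185 x 6 mm (local x -265 to +135, y -67 to +117; the rack slides on its top, z = 6 mm). Origin: bench level, in the plane of the shut gate, on the track's middle line. +x: direction the rack is pushed; +y: the gate's hinge side; z up. All 'chute' coordinates below are in this frame, in mm
- track (a point): Point on the plate's top (z = 6) on the track's middle line, chute x = -150. Two aluminium guide rails run along x at y = +-41 to +-44 (82 mm apart inside), from x = -258 to +107, tops at z = 16. Beside the +y rail, from x = -265 on into the box, nothing stands before the hinge post and box wall (leaf excepted): room for a finger beside the track
- stop (a point): Foot of the rubber end stop's face, on the middle line between the rails, at chute x = 104, z = 6; the stop is 12 mm high. The rack is home when the front edge of its base board meets it (rack origin at chute x = 54; the board is then just inside the shut gate)
- hinge (a point): Foot of the steel hinge post, chute (0, 90), z = 6: post 10 mm in diameter (15 mm over the spring barrel), top at z = 59, on a 22 mm square foot 8 mm high centred at y = 96. On the other side of the mouth an aluminium jamb 10 x 8 mm stands at (5.5, -56), top at z = 54
- box (a point): Middle of the drying box's floor, chute (70, 25.5), z = 6. No roof: open from above. Plywood walls 6 mm thick, tops at z = 50: inner faces at y = -57 and y = +108 (both from x = 5) and x = 129 (back, with a small fan). The rails and stop take up only y -44 to +44 of it; the rest of the floor is free
- gate (a joint): Angle of the sprung gate, rad. 0 = shut, leaf along chute -y across the mouth; grows as the free edge swings upstream (-x), against the coming rack; 1.57 = parallel to the track; limit 1.75. It cannot swing into the box. Weak spring, 0.036 Nm shut, 0.13 Nm at 1.57: shuts in about half a second, stays nowhere. Over 1.2 rad it leaves the track free
- leaf (a point): Middle of the gate's leaf: aluminium sheet 4 mm thick, 126 mm from hinge axis to free edge, z = 21 to 58 (passes over the rails). This point is 63 mm from the hinge axis, z = 39; the leaf runs along its own y, thickness along its x. It swings clear of a rack's block whose front face is upstream of chute x = -115; once the block is inside the swing, a leaf let go just rests on its side
- gate_edge (a point): Middle of the leaf's free edge (rubber strip), 126 mm from the hinge axis, z = 39; gate shut: chute (0, -36)
- rack: Loose rack, 0.16 to 0.3 kg: plywood base board 100 mm long (its x, the push direction), 76 wide, 6 thick; on its middle a hardwood block 48 long (rack x -24 to +24), 76 wide, its top 30 mm above the underside. Stands between the rails upstream of the gate. Origin: centre of the underside; x as the chute's within a few degrees. The board passes under the leaf, the block does not
- heads: The six wet heads on the rack, fixed to it: balls 14 mm in diameter centred 44 mm above the rack's underside (hair up to 56 mm), at rack x = +-11, y = -23, 0, +23 mm: 6 mm inside the block's front and back faces, 8 mm inside its sides. Origin as the rack's
- glue: Bystander: white glue bottle with a red cap, 34 mm diameter, 105 mm tall, on the bench on the -y side of the chute; origin at the centre of its foot
- picks: Bystander: paper cup of toothpicks, 56 mm diameter, about 75 mm tall, on the bench on the -y side of the chute; origin at the centre of its foot
- paint: Bystander: blue paint jar with a black lid, 48 mm diameter, 55 mm tall, on the bench on the -y side of the chute; origin at the centre of its foot
Not all that is in view belongs to the job. Leave any orange or yellow look-alike of the rack alone.

How it is judged:
On the way:
1. a finger holds the gate open while at least half of the rack's block is pushed past the gate's free edge (x of rack in the frame of chute between -0.118 and -0.02 m and value of joint gate above 1 rad and contact force between the fingers and gate above 0.15 N), for 0.1 s.
At the end, for the whole second after the job is handed in: The rack stands flat between the rails in the drying box, its board's front edge within 6 mm of the rubber stop, at rest, and the gate has closed behind it (within 0.08 rad) (x of rack in the frame of chute between 0.048 and 0.058 m and z of rack in the frame of chute below 0.009 m and angle between rack's own z axis and vertical below 0.06 rad and value of joint gate below 0.08 rad and linear speed of rack below 0.01 m/s); the robot touches nothing.
It fails at once if the wet heads are touched (contact force between heads and anything else above 0.1 N).
It fails at once if the rack is lifted or tipped (z of rack in the frame of chute above 0.016 m or angle between rack's own z axis and vertical above 0.2 rad).
It fails at once if a bystander is disturbed (distance of any of glue, picks, paint from where it was at the start of the episode above 0.02 m).
It also fails if it takes over 58 s, if anything falls off the work surface, if the arm or the gripper's body presses on something with over 40 N, if the wrist force passes 120 N, or if a joint passes its speed limit or range.

### The arm

A 6-joint arm with a two-finger parallel gripper is mounted at the origin on the work surface. World frame = base frame: x ahead of the robot, y to its left, z up, the work surface at z = 0. Lengths are in m, angles in rad, forces in N, time in s.
With the tool pointing down it reaches from about 0.15 to 0.775 m from the base axis. Payload 6.1 kg.
Tool frame: the origin (TCP) lies between the finger pads; the fingertips stand 11 mm ahead of it and the grasp point (between the pads) lies 8 mm behind it (r.finger_overhang is the distance from the TCP to the fingertips, in m); z points along the fingers, y is the line along which they close (so a half turn about z gives the same grasp; the last joint's range is limited). The gripper opens to 85 mm and grips with 20 to 120 N. Pads are 22 mm wide; open, the fingers measure 114 mm over their backs; the gripper's body (76 mm by 85 mm) begins 54 mm behind the grasp point. The pads swing forward as they close: fully open they stand 13 mm farther back than shut.
Start: joints at [-1.136, 0.126, -0.04, 1.405, 0, 1.571], TCP at [0.221, -0.476, 0.242] pointing down, gripper open.
Joint ranges: [-2.72, 2.72], [-0.95, 1.95], [-1.27, 1.35], [-1.78, 2.02], [-1.46, 1.47], [-3.14, 3.14]. Speed limits (rad/s): [2.39, 2.39, 3.01, 3.14, 3.14, 3.14].

### API

Orientations are given as a rotation vector (axis times angle).
In Python, from rig import status, imaging, hand_in, r gives the robot as it stands.
- The arm moves only by the tool step_arm, never from a script. Its arguments are lists of equal length, an entry for each row: "angular": the turn, a rotation vector about the tool's x, y, z in degrees, a list of three; "travel": the shift along the tool's x, y, z in m, a list of three; "grip": the gripper's target within -1 to 1 (shut at 1, half-way at 0, fully open at -1). In form: {"angular": [[rx, ry, rz], ...], "travel": [[x, y, z], ...], "grip": [grip, ...]}. A call has 1 to 8 rows; each row is the pose to reach, as a shift and turn from the pose commanded when the call began, along the tool's axes at that moment; what a row does not reach only later rows make up. A row lasts 1/12 s, in which the tool goes at most 41.7 mm and 7.16 degrees, less where a joint would pass 70% of its speed; a pose out of reach is approached as far as the arm can. A call with a gripper value outside its range is refused whole. The fingers move at their own pace and stop on an object; the grip force is fixed at half the most. Time passes only in rows, so rows that repeat a pose let the fingers close. It gives the time, the measured TCP pose, the force, the opening and the grip force at its end, in the units of the state.
- status.observe(): the state, without advancing time (a new reading comes with each control period).
- imaging.read_camera(name): name is "side" or "top" or "wrist"; returns (picture, depth): 384x512x3 uint8, red, green, blue; 384x512 float32, m along the optical axis (not along the pixel's ray), 0 where there is no reading.
- imaging.get_calibration(name): a dict with "K" (3x3 intrinsics, pixels), "rvec" (rotation vector, rad) and "tvec" (3), from world to camera coordinates, as OpenCV has them. Camera axes: x right, y down, z forward; pixel columns grow to the right and rows downward; lengths in m; the calibration is good to about 2 mm. The wrist camera is an equidistant fisheye: a pixel r from the principal point sees the ray r / f radians off the axis. A picture is of the moment at which its call begins: read the wrist's pose just before it. get_calibration takes no time and is no camera call; for the wrist camera it gives the pose at the moment of the call.
- hand_in(): hands the job in; it is judged then, once.
The state is a dict: "time": time; "q": joint angles; "dq": joint speeds; "joint_torque": joint torques, N m; "tool_pos": TCP position; "ee_rot": TCP orientation; "force": force on the tool from outside, world axes, zero at the start; "wrist_torque": the same for the moment, N m; "finger_gap": finger opening in m; "gripper_force": force on a finger pad.
Only numpy, scipy, OpenCV 4.12 (cv2) and the standard library are available. Lean on these libraries where they do the work, as an engineer would, in place of code of your own. Each camera call takes 0.05 s, during which the arm holds its last target. There are 200 camera calls.

## Working session

There is one attempt and no reset: what is moved stays moved. The work goes in short steps, Python scripts to look and compute and a tool call to move; the robot and the scene stay as the last step left them, time stands still between calls to the robot, and variables do not carry over. Pictures are saved under pics/ and viewed, at most 10 in all, crops included, and the job is handed in when it is done.

Besides the shell and the picture viewer there is one more tool, called after "Emit:" as name(argument=value, ...) on one line, values as JSON. step_arm: Moves the arm, as the interface text tells. Its arguments: {"type":"object","properties":{"angular":{"type":"array","items":{"type":"array","items":{"type":"number"}}},"travel":{"type":"array","items":{"type":"array","items":{"type":"number"}}},"grip":{"type":"array","items":{"type":"number"}}},"required":["angular","travel","grip"]}

```bash
mkdir -p pics
cat > h.py <<'E'
import numpy as np,cv2
from rig import status,imaging,hand_in,r
def cal(n):
    c=imaging.get_calibration(n);K=np.array(c["K"],float);R=cv2.Rodrigues(np.array(c["rvec"],float))[0];return K,R,np.array(c["tvec"],float).ravel()
def w(n,u,v,z):
    "pixel -> world on plane z"
    K,R,t=cal(n);d=R.T@np.linalg.solve(K,[u,v,1]);o=-R.T@t;return o+d*(z-o[2])/d[2]
def wd(n,u,v,D):
    K,R,t=cal(n);return R.T@(np.linalg.solve(K,[u,v,1])*D-t)
def px(n,P):
    K,R,t=cal(n);p=K@(R@np.asarray(P,float)+t);return p[:2]/p[2]
E
python3 - <<'E'
from h import *
s=status.observe();print(s)
for n in("top","side"):
    p,d=imaging.read_camera(n);np.savez(f"pics/{n}0.npz",p=p,d=d)
    cv2.imwrite(f"pics/{n}0.png",cv2.resize(p[:,:,::-1],(800,600),interpolation=cv2.INTER_CUBIC))
    K,R,t=cal(n);print(n,K[0,0],-R.T@t,R[2])
E
```

```text
{'time': 0.0, 'q': array([-1.13597216e+00,  1.26385894e-01, -4.05498889e-02,  1.40537042e+00,
       -7.46985023e-06,  1.57082111e+00]), 'dq': array([-2.58316374e-04, -2.05522205e-03, -9.78590937e-04,  9.86264633e-06,
        7.66487296e-04,  2.04151719e-03]), 'joint_torque': array([ 4.31734457e-03, -4.35923910e+01,  3.52917588e+01,  1.75007922e-02,
        1.51496474e-04, -2.70648621e-05]), 'tool_pos': array([ 0.22100638, -0.47582698,  0.24155195]), 'ee_rot': array([-3.06620653e+00, -6.77296412e-01,  5.22826897e-04]), 'force': array([-0.58853591, -0.66105312, -0.25254554]), 'wrist_torque': array([-0.0124506 , -0.01331001, -0.00599135]), 'gripper_force': 0.0, 'finger_gap': 0.08528433763065908}
top 357.52143517791336 [ 0.49322569 -0.04907681  0.77094268] [ 0.15715303  0.02812174 -0.98717379]
side 496.89028418754583 [0.17809816 0.79264466 0.6636561 ] [ 0.40079462 -0.73781493 -0.54313239]
```

View pics/top0.png

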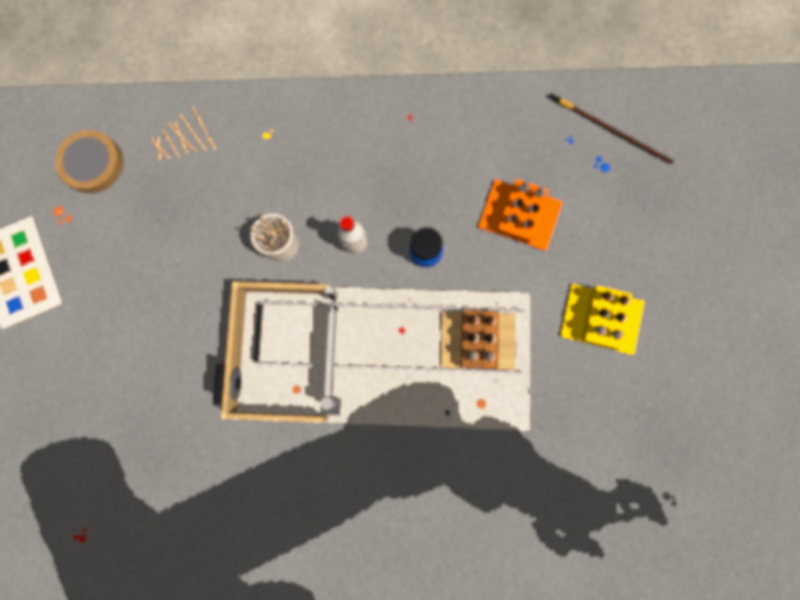

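View pics/side0.png

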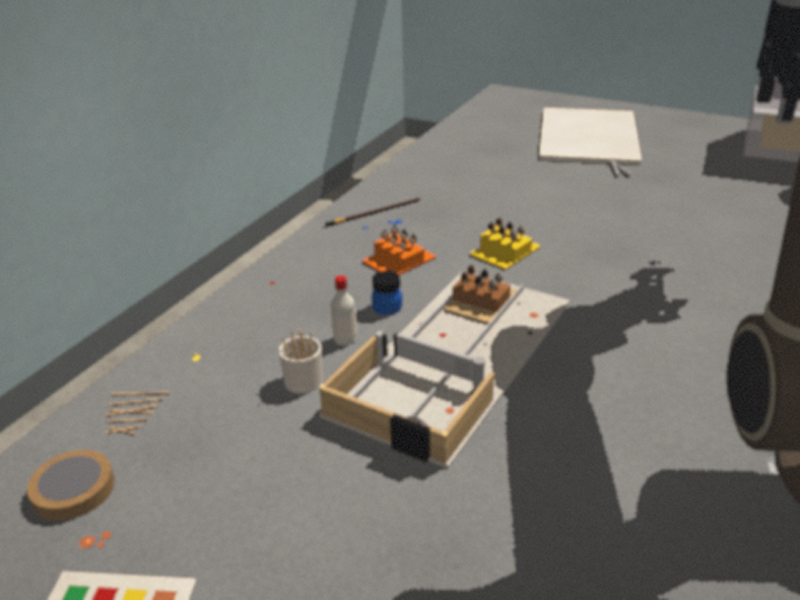

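The two views show the natural-wood rack with the brown block between the chute rails, at about top view (478,338). The look-alikes are orange at (520,213) and yellow at (603,320), both standing off the chute, so I leave them alone. Chute +x points left in the picture, which is world +y. Next I fit the poses and confirm them in an enlarged crop.

```bash
cat > fit.py <<'E'
from h import *
from scipy.optimize import least_squares
def c2w(P,c):
    P=np.atleast_2d(np.asarray(P,float))/1000;s,k=np.sin(c[2]),np.cos(c[2])
    return np.c_[c[0]+k*P[:,0]-s*P[:,1],c[1]+s*P[:,0]+k*P[:,1],P[:,2]]
def w2c(W,c):
    W=np.atleast_2d(W);s,k=np.sin(c[2]),np.cos(c[2]);d=W[:,:2]-c[:2]
    return np.c_[k*d[:,0]+s*d[:,1],-s*d[:,0]+k*d[:,1],W[:,2]]*1000
E
python3 - <<'E'
from fit import *
M=[([135,-63,50],(232,283)),([135,114,50],(223,418)),([-265,-67,6],(530,292)),([-265,117,6],(530,430)),([0,90,59],(328,403)),([5.5,-56,54],(329,292))]
P=[m[0] for m in M];U=np.array([m[1] for m in M])*.64
f=lambda c:(np.array([px("top",q) for q in c2w(P,c)])-U).ravel()
o=least_squares(f,[.45,-.05,1.57],loss='soft_l1');c=o.x;print(c,np.round(f(c),1));np.save("c.npy",c)
rk=w2c([w("top",441*.64,310*.64,.012),w("top",515*.64,310*.64,.012),w("top",441*.64,369*.64,.012),w("top",515*.64,369*.64,.012)],c);print(rk,rk.mean(0))
bl=w2c([w("top",461*.64,338*.64,.036),w("top",498*.64,338*.64,.036)],c);print(bl)
for n,u,v,z in(("glue",348,222,.105),("picks",272,228,.075),("paint",427,240,.055)):print(n,w2c(w("top",u*.64,v*.64,z),c))
print("over",r.finger_overhang)
d=np.load("pics/top0.npz");p=cv2.resize(d["p"][170:285,130:350,::-1],None,fx=3.6,fy=3.6,interpolation=cv2.INTER_CUBIC)
def poly(L,col):
    q=np.array([(px("top",x)-[130,170]+.5)*3.6 for x in c2w(L,c)]).astype(int);cv2.polylines(p,[q],True,col,1)
poly([[-265,-67,6],[135,-67,6],[135,117,6],[-265,117,6]],(255,0,0))
poly([[5,-63,50],[135,-63,50],[135,114,50],[5,114,50]],(0,200,0))
poly([[0,-36,58],[0,90,58]],(255,0,255))
for y in(-44,44):poly([[-258,y,16],[107,y,16]],(255,255,0))
x=rk.mean(0)[0]
poly([[x-50,-38,12],[x+50,-38,12],[x+50,38,12],[x-50,38,12]],(0,0,255));poly([[x-24,-38,36],[x+24,-38,36],[x+24,38,36],[x-24,38,36]],(0,255,255))
cv2.imwrite("pics/fit1.png",p)
E
```

```text
[0.55982384 0.05743485 1.52775089] [ 0.4 -0.2 -0.7  0.8  0.1  0.3  0.7 -0.4 -0.5  0.4  0.1 -1.4]
[[-142.68454643  -38.72658233   12.        ]
 [-243.21592001  -41.37251564   12.        ]
 [-144.13391777   41.25772461   12.        ]
 [-243.01911445   38.33641601   12.        ]] [-1.93263375e+02 -1.26239337e-01  1.20000000e+01]
[[-168.48196242    0.80516096   36.        ]
 [-216.76852527   -0.54021114   36.        ]]
glue [[ -21.85403504 -133.07857256  105.        ]]
picks [[  80.5042761  -131.72739573   75.        ]]
paint [[-120.71572699 -125.45681971   55.        ]]
over 0.011
```

View pics/fit1.png

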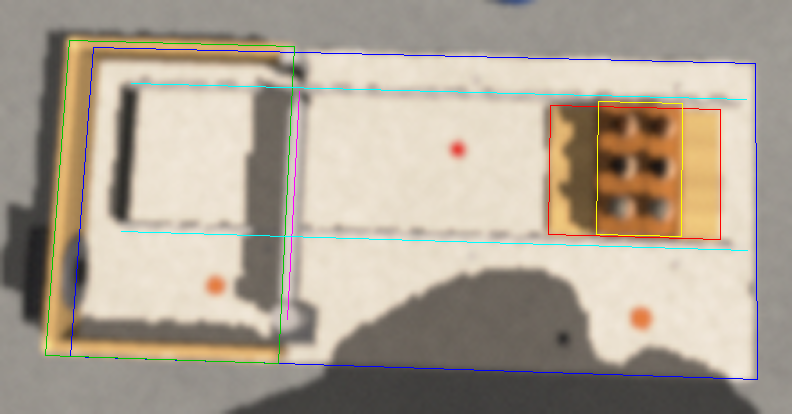

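The crop confirms that the natural-wood rack is the one between the rails, with its centre near chute x = -193. The overlay fits to within about 2–3 mm. Now a planner that turns a fingertip pose into tool-axis rows.

```bash
cat > plan.py <<'E'
from fit import *
import json,sys
from scipy.spatial.transform import Rotation as Ro
c=np.load("c.npy")
def pose(A,z,tilt=0,phi=53,half=49.8,ov=11):
    "A: chute xy (mm) of the leading fingertip's centre, z: its tip height (mm); tilt raises B"
    ph=np.radians(phi);u=np.array([np.sin(ph),np.cos(ph),0]);k,s=np.cos(c[2]),np.sin(c[2])
    u=np.array([k*u[0]-s*u[1],s*u[0]+k*u[1],0]);ty=-u;tz=np.array([0,0,-1.]);tx=np.cross(ty,tz)
    R=np.c_[tx,ty,tz]@Ro.from_rotvec([-np.radians(tilt),0,0]).as_matrix()
    a=c2w([[*A,z]],c)[0];return a-R@(np.array([0,-half,ov])/1000),R
def B(p,R,half=49.8,ov=11):return w2c(p+R@(np.array([0,half,ov])/1000),c)[0]
def rows(targets):
    "rows relative to the commanded pose stored in cmd.npz"
    d=np.load("cmd.npz");p0,R0=d["p"],d["R"]
    for t in targets:
        p,R=pose(**t);rv=np.degrees(Ro.from_matrix(R0.T@R).as_rotvec()).round(1);tr=(R0.T@(p-p0)).round(4)
        print(json.dumps(t),"ang",rv.tolist(),"tr",tr.tolist(),"B",B(p,R).round(0).tolist())
    np.savez("cmd_next.npz",p=p0+R0@tr,R=R0@Ro.from_rotvec(np.radians(rv)).as_matrix())
def tips():
    s=status.observe();R=Ro.from_rotvec(s["ee_rot"]).as_matrix();p=s["tool_pos"]
    print("t",round(s["time"],2),"A",w2c(p+R@[0,-.0498,.011],c)[0].round(1),"B",B(p,R).round(1),"F",np.round(s["force"],1),"gap",s["finger_gap"])
E
python3 - <<'E'
from plan import *
s=status.observe();np.savez("cmd.npz",p=s["tool_pos"],R=Ro.from_rotvec(s["ee_rot"]).as_matrix())
rows([dict(A=(-162,60),z=100)])
E
```

```text
{"A": [-162, 60], "z": 100} ang [-0.1, -0.0, -9.6] tr [0.4125, -0.1754, 0.1309] B [-242.0, 0.0, 100.0]
```

Emit:
step_arm(angular=[[-0.1, 0, -9.6], [-0.1, 0, -9.6], [-0.1, 0, -9.6], [-0.1, 0, -9.6], [-0.1, 0, -9.6], [-0.1, 0, -9.6], [-0.1, 0, -9.6], [-0.1, 0, -9.6]], travel=[[0.4125, -0.1754, 0.0], [0.4125, -0.1754, 0.0], [0.4125, -0.1754, 0.0], [0.4125, -0.1754, 0.0], [0.4125, -0.1754, 0.0], [0.4125, -0.1754, 0.05], [0.4125, -0.1754, 0.05], [0.4125, -0.1754, 0.05]], grip=[-1, -1, -1, -1, -1, -1, -1, -1])

```text
time: 0.77
tool_pos: [0.4436, -0.2288, 0.2164]
ee_rot: [2.998, 0.931, 0.001]
force: [0.6, -0.9, -0.3]
finger_gap: 0.0853
gripper_force: 0.0
```

```bash
cat >> plan.py <<'E'
def sync():
    s=status.observe();np.savez("cmd.npz",p=s["tool_pos"],R=Ro.from_rotvec(s["ee_rot"]).as_matrix())
E
python3 - <<'E'
from plan import *
sync();tips();rows([dict(A=(-162,60),z=100)])
E
```

```text
t 0.77 A [-251.2  133.8  205.3] B [-330.7   73.9  205.5] F [ 0.6 -0.9 -0.3] gap 0.0852858066438336
{"A": [-162, 60], "z": 100} ang [0.1, 0.0, -0.0] tr [0.1126, -0.027, 0.1054] B [-242.0, 0.0, 100.0]
```

Emit:
step_arm(angular=[[0, 0, 0], [0, 0, 0], [0, 0, 0], [0, 0, 0], [0, 0, 0], [0, 0, 0], [0, 0, 0]], travel=[[0.1126, -0.027, 0.05], [0.1126, -0.027, 0.08], [0.1126, -0.027, 0.1054], [0.1126, -0.027, 0.1054], [0.1126, -0.027, 0.1054], [0.1126, -0.027, 0.1054], [0.1126, -0.027, 0.1054]], grip=[-1, -1, -1, -1, -1, -1, -1])

```text
time: 1.35
tool_pos: [0.5201, -0.1449, 0.1118]
ee_rot: [2.998, 0.932, -0.0]
force: [-0.0, 0.3, 0.6]
finger_gap: 0.0856
gripper_force: 0.0
```

Run:
```python
from plan import *
tips();sync();rows([dict(A=(-162,60),z=100),dict(A=(-162,60),z=30)])
p,d=imaging.read_camera("side");q,_=imaging.read_camera("wrist")
def up(p,n,a):
    for z in a:pass
s=status.observe();R=Ro.from_rotvec(s["ee_rot"]).as_matrix();P=s["tool_pos"]
for y in(-.0498,.0498):
    for z in(.011,-.002):
        u=px("side",P+R@[0,y,z]);print(y,z,u);cv2.circle(p,tuple(np.round(u).astype(int)),1,(0,255,0) if z>0 else (255,0,0),-1)
u=px("side",P).astype(int)
cr=p[max(0,u[1]-90):u[1]+90,u[0]-110:u[0]+110]
a=cv2.resize(cr,(440,360),interpolation=cv2.INTER_CUBIC)
b=cv2.resize(q,(360,270));b=cv2.copyMakeBorder(b,0,90,0,0,cv2.BORDER_CONSTANT)
cv2.imwrite("pics/hov.png",np.hstack([a,b])[:,:,::-1])
```

```text
t 1.35 A [-164.1   60.9  100.7] B [-243.7    1.   100.9] F [-0.   0.3  0.6] gap 0.08555466185029408
{"A": [-162, 60], "z": 100} ang [0.1, 0.0, -0.0] tr [0.002, -0.0011, 0.0008] B [-242.0, 0.0, 100.0]
{"A": [-162, 60], "z": 30} ang [0.1, 0.0, -0.0] tr [0.0021, -0.0012, 0.0708] B [-242.0, 0.0, 30.0]
-0.0498 0.011 [326.99200671 169.55100379]
-0.0498 -0.002 [327.31336882 164.44507325]
0.0498 0.011 [317.17452477 148.16809355]
0.0498 -0.002 [317.41345408 143.29470912]
```

View pics/hov.png

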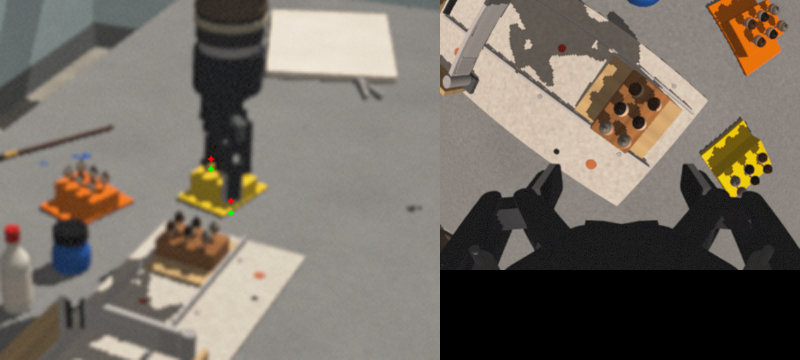

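The fingertips at full opening end at about TCP -2 mm (red mark at (230,200)), so I change the overhang in the planner and descend behind the block.

```bash
sed -i 's/ov=11/ov=-2/g; s/\.011\]/-.002]/' plan.py
python3 - <<'E'
from plan import *
tips();sync();rows([dict(A=(-162,60),z=60),dict(A=(-162,60),z=24)])
E
```

```text
t 1.45 A [-164.8   60.3  114.8] B [-244.4    0.5  115.2] F [-0.6 -0.5 -0.1] gap 0.08547058529663779
{"A": [-162, 60], "z": 60} ang [0.2, -0.1, -0.1] tr [0.0019, -0.0022, 0.055] B [-242.0, 0.0, 60.0]
{"A": [-162, 60], "z": 24} ang [0.2, -0.1, -0.1] tr [0.0019, -0.0024, 0.091] B [-242.0, 0.0, 24.0]
```

Emit:
step_arm(angular=[[0.2, 0, 0], [0.2, 0, 0], [0.2, 0, 0], [0.2, 0, 0], [0.2, 0, 0]], travel=[[0.002, -0.002, 0.035], [0.002, -0.002, 0.07], [0.002, -0.002, 0.091], [0.002, -0.002, 0.091], [0.002, -0.002, 0.091]], grip=[-1, -1, -1, -1, -1])

```text
time: 1.87
tool_pos: [0.5204, -0.1428, 0.021]
ee_rot: [-2.999, -0.929, 0.002]
force: [-0.6, -0.3, 0.7]
finger_gap: 0.0851
gripper_force: 0.0
```

Run:
```python
from plan import *
q,_=imaging.read_camera("wrist");p,d=imaging.read_camera("side")
tips();sync();rows([dict(A=(-162,60),z=22)]+[dict(A=(x,60),z=22) for x in(-140,-120,-114)])
u=px("side",status.observe()["tool_pos"]).astype(int)
a=cv2.resize(p[u[1]-60:u[1]+60,u[0]-73:u[0]+73],(438,360),interpolation=cv2.INTER_CUBIC)
b=cv2.resize(q[:300],(360,211));b=cv2.copyMakeBorder(b,0,149,0,0,cv2.BORDER_CONSTANT)
cv2.imwrite("pics/down.png",np.hstack([a,b])[:,:,::-1])
```

```text
t 1.97 A [-162.1   58.9   24.8] B [-241.7   -1.    24.9] F [ 1.2 -0.2 -0.2] gap 0.08591059743363001
{"A": [-162, 60], "z": 22} ang [0.1, -0.1, -0.1] tr [-0.0008, -0.0007, 0.0028] B [-242.0, 0.0, 22.0]
{"A": [-140, 60], "z": 22} ang [0.1, -0.1, -0.1] tr [0.0124, -0.0183, 0.0028] B [-220.0, 0.0, 22.0]
{"A": [-120, 60], "z": 22} ang [0.1, -0.1, -0.1] tr [0.0244, -0.0343, 0.0028] B [-200.0, 0.0, 22.0]
{"A": [-114, 60], "z": 22} ang [0.1, -0.1, -0.1] tr [0.028, -0.0391, 0.0028] B [-194.0, 0.0, 22.0]
```

View pics/down.png

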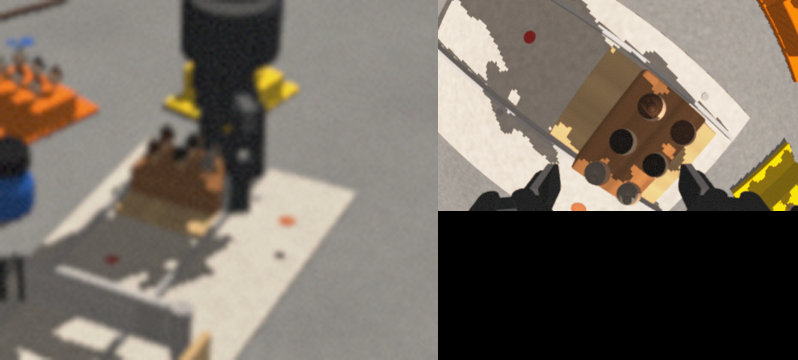

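Emit:
step_arm(angular=[[0.1, 0, 0], [0.1, 0, 0], [0.1, 0, 0], [0.1, 0, 0], [0.1, 0, 0], [0.1, 0, 0], [0.1, 0, 0]], travel=[[0.006, -0.009, 0.003], [0.0124, -0.018, 0.003], [0.018, -0.026, 0.003], [0.0244, -0.0343, 0.003], [0.028, -0.039, 0.003], [0.03, -0.042, 0.003], [0.03, -0.042, 0.003]], grip=[-1, -1, -1, -1, -1, -1, -1])

```text
time: 2.55
tool_pos: [0.5216, -0.089, 0.0174]
ee_rot: [-2.995, -0.933, 0.002]
force: [0.8, -1.1, 0.6]
finger_gap: 0.0854
gripper_force: 0.0
```

```bash
cat > look.py <<'E'
from plan import *
def grid(name,box=(130,170,350,285),k=3.6,n="top"):
    p,d=imaging.read_camera(n);u0,v0,u1,v1=box
    p=cv2.resize(p[v0:v1,u0:u1,::-1],None,fx=k,fy=k,interpolation=cv2.INTER_CUBIC)
    def poly(L,col):
        q=np.array([(px(n,x)-[u0,v0]+.5)*k for x in c2w(L,c)]).astype(int);cv2.polylines(p,[q],True,col,1)
    for x in range(-250,1,25):
        poly([[x,-38,12],[x,-30,12]],(255,0,0));poly([[x,-38,36],[x,-30,36]],(0,255,255))
    poly([[0,-36,58],[0,90,58]],(255,0,255))
    cv2.imwrite(f"pics/{name}.png",p)
E
python3 - <<'E'
from look import *
grid("p1");tips()
E
```

```text
t 2.6 A [-108.7   62.    19.4] B [-188.1    2.    18.9] F [ 0.1 -0.3 -0. ] gap 0.08535336146817446
```

View pics/p1.png

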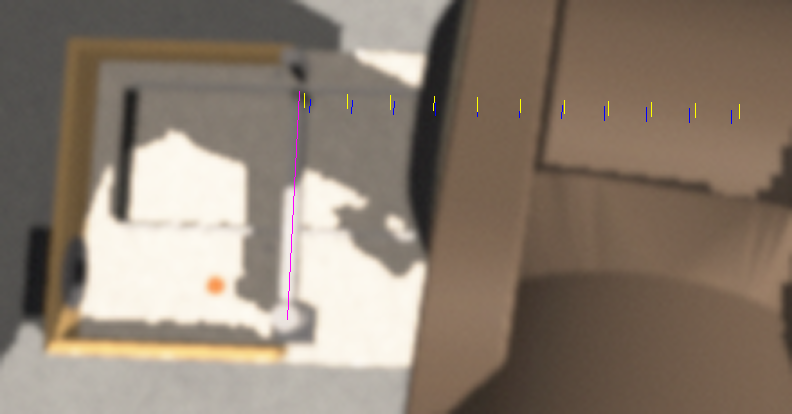

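The arm hides the rack from the top camera, but the leaf and box line up with the overlay. I'll use the wrist depth numerically instead.

```bash
cat > wr.py <<'E'
from plan import *
def cloud():
    K,R,t=cal("wrist");p,d=imaging.read_camera("wrist");v,u=np.mgrid[:384,:512]
    x=(u-K[0,2])/K[0,0];y=(v-K[1,2])/K[1,1];th=np.hypot(x,y);ok=(d>0)&(th<1.4);k=np.tan(th)/np.maximum(th,1e-9)
    C=np.stack([x*k*d,y*k*d,d],-1)[ok];return w2c((C-t)@R,c),p[ok]
def rack(dx=0):
    X,_=cloud();m=(abs(X[:,1])<34)&(X[:,0]>-270)&(X[:,0]<60)
    for nm,lo,hi in(("floor",2,9),("board",9.5,16),("block",32,39)):
        q=X[m&(X[:,2]>lo)&(X[:,2]<hi)]
        if len(q)>30:print(nm,len(q),"x",np.percentile(q[:,0],[1,5,50,95,99]).round(1),"z",q[:,2].mean().round(1))
    q=X[(X[:,2]>32)&(X[:,2]<39)&(X[:,0]<-20)&(abs(X[:,1])<60)]
    if len(q):print("block y",np.percentile(q[:,1],[2,98]).round(1))
    return X
E
python3 - <<'E'
from wr import *
X=rack();tips()
m=(X[:,2]>25)&(X[:,2]<62)&(abs(X[:,0])<30)&(X[:,1]<80)&(X[:,1]>-45)
print("leaf",m.sum(),np.percentile(X[m],[2,50,98],axis=0).round(1).tolist() if m.any() else "")
m=(abs(X[:,2]-16)<2)&(X[:,0]<-20)&(X[:,0]>-100)
for s in(-1,1):
    q=X[m&(s*X[:,1]>36)&(s*X[:,1]<50)]
    if len(q):print("rail",s,np.percentile(q[:,1],[5,50,95]).round(1))
E
```

```text
floor 27859 x [-252.8 -231.9  -61.4    1.5   10.7] z 7.0
board 8984 x [-198.8 -195.8 -115.1 -101.6 -100.5] z 13.0
block 13154 x [-183.  -171.2 -143.7   -0.3    0.8] z 36.7
block y [-33.   49.4]
t 2.65 A [-109.    62.1   19.3] B [-188.5    2.1   18.9] F [-0.3 -0.3  0.2] gap 0.08523617046586773
leaf 5303 [[-1.6, -12.1, 25.5], [0.1, 11.5, 39.3], [2.7, 65.1, 59.4]]
rail -1 [-43.3 -41.8 -40.4]
rail 1 [41.  42.2 44.3]
```

Run:
```python
from plan import *
sync();rows([dict(A=(-103.5,62),z=20),dict(A=(-115,62),z=20),dict(A=(-115,62),z=75),dict(A=(-100,62),z=115),dict(A=(22,12),z=110,tilt=22),dict(A=(22,12),z=34,tilt=22)])
```

```text
{"A": [-103.5, 62], "z": 20} ang [-0.3, 0.0, 0.0] tr [0.0033, -0.0043, -0.0009] B [-183.0, 2.0, 20.0]
{"A": [-115, 62], "z": 20} ang [-0.3, 0.0, 0.0] tr [-0.0036, 0.0049, -0.0009] B [-195.0, 2.0, 20.0]
{"A": [-115, 62], "z": 75} ang [-0.3, 0.0, 0.0] tr [-0.0036, 0.0046, -0.0559] B [-195.0, 2.0, 75.0]
{"A": [-100, 62], "z": 115} ang [-0.3, 0.0, 0.0] tr [0.0054, -0.0076, -0.0959] B [-180.0, 2.0, 115.0]
{"A": [22, 12], "z": 110, "tilt": 22} ang [-22.3, 0.0, 0.0] tr [0.1188, -0.0778, -0.1094] B [-52.0, -44.0, 147.0]
{"A": [22, 12], "z": 34, "tilt": 22} ang [-22.3, 0.0, 0.0] tr [0.1188, -0.0774, -0.0334] B [-52.0, -44.0, 71.0]
```

Emit:
step_arm(angular=[[-0.3, 0, 0], [-0.3, 0, 0], [-0.3, 0, 0], [-0.3, 0, 0], [-0.3, 0, 0], [-0.3, 0, 0], [-0.3, 0, 0], [-0.3, 0, 0]], travel=[[0.0015, -0.002, -0.001], [0.0033, -0.0043, -0.001], [0.0033, -0.0043, -0.001], [-0.0036, 0.0049, -0.001], [-0.0036, 0.0049, -0.001], [-0.0036, 0.0047, -0.03], [-0.0036, 0.0046, -0.06], [-0.0036, 0.0046, -0.096]], grip=[-1, -1, -1, -1, -1, -1, -1, -1])

```text
time: 3.32
tool_pos: [0.5202, -0.0969, 0.113]
ee_rot: [-3.001, -0.931, 0.004]
force: [0.9, -0.2, 0.7]
finger_gap: 0.0856
gripper_force: 0.0
```

Emit:
step_arm(angular=[[0, 0, 0], [0, 0, 0]], travel=[[0, 0, 0], [0, 0, 0]], grip=[-1, -1])

```text
time: 3.48
tool_pos: [0.5232, -0.0973, 0.1158]
ee_rot: [2.997, 0.93, 0.008]
force: [-0.3, 0.6, -0.6]
finger_gap: 0.0853
gripper_force: 0.0
```

Run:
```python
from wr import *
X=rack();tips();sync();rows([dict(A=(22,12),z=110,tilt=22),dict(A=(22,12),z=34,tilt=22)])
```

```text
floor 15350 x [-258.8 -246.7  -63.6   46.8   57.1] z 7.0
board 4569 x [-195.1 -193.1 -117.4  -98.   -96.3] z 13.0
block 4424 x [-169.2 -167.5 -143.8   -0.     0.7] z 36.8
block y [-33.7  40. ]
t 3.53 A [-116.2   61.   115.8] B [-195.8    1.2  116.1] F [ 0.5  0.1 -1.6] gap 0.0851402300727051
{"A": [22, 12], "z": 110, "tilt": 22} ang [-21.8, -0.1, -0.1] tr [0.1223, -0.0838, -0.013] B [-52.0, -44.0, 147.0]
{"A": [22, 12], "z": 34, "tilt": 22} ang [-21.8, -0.1, -0.1] tr [0.1222, -0.084, 0.063] B [-52.0, -44.0, 71.0]
```

Emit:
step_arm(angular=[[-5.5, 0, 0], [-11, 0, 0], [-16.5, 0, 0], [-21.8, 0, 0], [-21.8, 0, 0], [-21.8, 0, 0], [-21.8, 0, 0]], travel=[[0.03, -0.021, -0.013], [0.061, -0.042, -0.013], [0.092, -0.063, -0.013], [0.1223, -0.0838, -0.013], [0.1223, -0.0838, -0.013], [0.1223, -0.0838, -0.013], [0.1223, -0.0838, -0.013]], grip=[-1, -1, -1, -1, -1, -1, -1])

```text
time: 4.12
tool_pos: [0.5738, 0.0419, 0.1246]
ee_rot: [2.647, 0.825, 0.154]
force: [0.5, 0.4, 0.7]
finger_gap: 0.0854
gripper_force: 0.0
```

Run:
```python
from wr import *
tips();sync()
A0=[(22,12),(22,12),(10,13),(-10,14),(-30,18),(-50,25),(-68,34),(-84,44),(-98,54),(-106,60)]
rows([dict(A=a,z=34+(i==0)*30,tilt=22) for i,a in enumerate(A0)])
```

```text
t 4.12 A [ 22.6  13.7 107.9] B [-51.2 -42.1 144.9] F [0.5 0.4 0.7] gap 0.08537774771636437
{"A": [22, 12], "z": 64, "tilt": 22} ang [-0.2, 0.2, 0.1] tr [0.0011, -0.0149, 0.0412] B [-52.0, -44.0, 101.0]
{"A": [22, 12], "z": 34, "tilt": 22} ang [-0.2, 0.2, 0.1] tr [0.0012, -0.0261, 0.069] B [-52.0, -44.0, 71.0]
{"A": [10, 13], "z": 34, "tilt": 22} ang [-0.2, 0.2, 0.1] tr [-0.0069, -0.0178, 0.0724] B [-64.0, -43.0, 71.0]
{"A": [-10, 14], "z": 34, "tilt": 22} ang [-0.2, 0.2, 0.1] tr [-0.0197, -0.0035, 0.0781] B [-84.0, -42.0, 71.0]
{"A": [-30, 18], "z": 34, "tilt": 22} ang [-0.2, 0.2, 0.1] tr [-0.035, 0.0091, 0.0832] B [-104.0, -38.0, 71.0]
{"A": [-50, 25], "z": 34, "tilt": 22} ang [-0.2, 0.2, 0.1] tr [-0.0526, 0.0199, 0.0876] B [-124.0, -31.0, 71.0]
{"A": [-68, 34], "z": 34, "tilt": 22} ang [-0.2, 0.2, 0.1] tr [-0.0706, 0.0282, 0.091] B [-142.0, -22.0, 71.0]
{"A": [-84, 44], "z": 34, "tilt": 22} ang [-0.2, 0.2, 0.1] tr [-0.0882, 0.0345, 0.0935] B [-158.0, -12.0, 71.0]
{"A": [-98, 54], "z": 34, "tilt": 22} ang [-0.2, 0.2, 0.1] tr [-0.1047, 0.0392, 0.0955] B [-172.0, -2.0, 71.0]
{"A": [-106, 60], "z": 34, "tilt": 22} ang [-0.2, 0.2, 0.1] tr [-0.1143, 0.0418, 0.0966] B [-180.0, 4.0, 71.0]
```

Emit:
step_arm(angular=[[-0.2, 0.2, 0.1], [-0.2, 0.2, 0.1], [-0.2, 0.2, 0.1], [-0.2, 0.2, 0.1]], travel=[[0.001, -0.008, 0.025], [0.001, -0.0149, 0.0412], [0.001, -0.024, 0.0635], [0.001, -0.024, 0.0635]], grip=[-1, -1, -1, -1])

```text
time: 4.45
tool_pos: [0.5731, 0.0379, 0.0533]
ee_rot: [2.648, 0.817, 0.153]
force: [-0.7, -1.0, -0.1]
finger_gap: 0.0855
gripper_force: 0.0
```

Run:
```python
from wr import *
tips();sync()
A0=[(22,12),(10,13),(-10,14),(-30,18),(-50,25),(-68,34),(-84,44),(-98,54),(-106,60)]
rows([dict(A=a,z=40,tilt=22) for i,a in enumerate(A0)])
p,_=imaging.read_camera("side");u=px("side",c2w([[-60,20,50]],c)[0]).astype(int)
cv2.imwrite("pics/box.png",cv2.resize(p[u[1]-85:u[1]+75,u[0]-107:u[0]+106,::-1],(800,600),interpolation=cv2.INTER_CUBIC))
```

```text
t 4.45 A [18.6 14.  36.6] B [-55.4 -41.3  73.7] F [-0.7 -1.  -0.1] gap 0.08552314254358671
{"A": [22, 12], "z": 40, "tilt": 22} ang [-0.1, 0.3, -0.2] tr [0.0038, -0.0001, -0.0038] B [-52.0, -44.0, 77.0]
{"A": [10, 13], "z": 40, "tilt": 22} ang [-0.1, 0.3, -0.2] tr [-0.0042, 0.0083, -0.0004] B [-64.0, -43.0, 77.0]
{"A": [-10, 14], "z": 40, "tilt": 22} ang [-0.1, 0.3, -0.2] tr [-0.017, 0.0226, 0.0054] B [-84.0, -42.0, 77.0]
{"A": [-30, 18], "z": 40, "tilt": 22} ang [-0.1, 0.3, -0.2] tr [-0.0321, 0.0352, 0.0105] B [-104.0, -38.0, 77.0]
{"A": [-50, 25], "z": 40, "tilt": 22} ang [-0.1, 0.3, -0.2] tr [-0.0497, 0.0462, 0.015] B [-124.0, -31.0, 77.0]
{"A": [-68, 34], "z": 40, "tilt": 22} ang [-0.1, 0.3, -0.2] tr [-0.0677, 0.0545, 0.0184] B [-142.0, -22.0, 77.0]
{"A": [-84, 44], "z": 40, "tilt": 22} ang [-0.1, 0.3, -0.2] tr [-0.0852, 0.0608, 0.021] B [-158.0, -12.0, 77.0]
{"A": [-98, 54], "z": 40, "tilt": 22} ang [-0.1, 0.3, -0.2] tr [-0.1016, 0.0657, 0.0231] B [-172.0, -2.0, 77.0]
{"A": [-106, 60], "z": 40, "tilt": 22} ang [-0.1, 0.3, -0.2] tr [-0.1112, 0.0683, 0.0241] B [-180.0, 4.0, 77.0]
```

View pics/box.png

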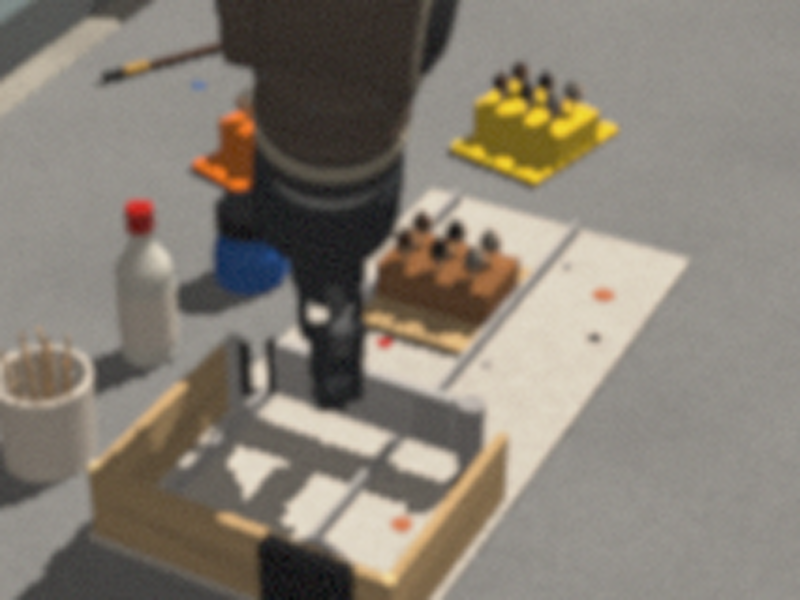

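A is inside the box behind the leaf (tip at about (335,395)). B is raised upstream. Sweeping the gate open.

Emit:
step_arm(angular=[[-0.1, 0.3, -0.2], [-0.1, 0.3, -0.2], [-0.1, 0.3, -0.2], [-0.1, 0.3, -0.2], [-0.1, 0.3, -0.2], [-0.1, 0.3, -0.2], [-0.1, 0.3, -0.2]], travel=[[-0.0042, 0.0083, -0.0004], [-0.0105, 0.0155, 0.0025], [-0.017, 0.0226, 0.0054], [-0.0245, 0.029, 0.008], [-0.0321, 0.0352, 0.0105], [-0.041, 0.041, 0.0128], [-0.0497, 0.0462, 0.015]], grip=[-1, -1, -1, -1, -1, -1, -1])

```text
time: 5.08
tool_pos: [0.5627, -0.028, 0.062]
ee_rot: [2.643, 0.825, 0.173]
force: [0.2, 1.0, 0.8]
finger_gap: 0.0855
gripper_force: 0.5
```

Run:
```python
from wr import *
tips();sync();X=rack()
A0=[(-50,25),(-68,34),(-84,44),(-98,54),(-106,60)]
rows([dict(A=a,z=40,tilt=22) for i,a in enumerate(A0)])
q=X[(X[:,2]>50)&(X[:,2]<61)&(X[:,0]<-5)&(X[:,1]<85)&(X[:,0]>-120)];print(len(q),np.percentile(q,[2,25,50,75,98],axis=0).round(0).tolist())
```

```text
t 5.08 A [-47.8  21.7  45.1] B [-121.4  -33.8   82.7] F [0.2 1.  0.8] gap 0.08553181592029777
floor 25905 x [-234.9  -91.9  -11.7   52.3   58.4] z 7.0
board 2776 x [-122.6 -122.1 -111.1  -96.2  -95.5] z 12.9
block 4191 x [-167.5 -162.8 -132.5  -73.3  -61.8] z 36.5
block y [-32.9  49.3]
{"A": [-50, 25], "z": 40, "tilt": 22} ang [0.2, -0.5, 0.1] tr [-0.004, -0.0022, 0.0048] B [-124.0, -31.0, 77.0]
{"A": [-68, 34], "z": 40, "tilt": 22} ang [0.2, -0.5, 0.1] tr [-0.0221, 0.0061, 0.008] B [-142.0, -22.0, 77.0]
{"A": [-84, 44], "z": 40, "tilt": 22} ang [0.2, -0.5, 0.1] tr [-0.0397, 0.0124, 0.0104] B [-158.0, -12.0, 77.0]
{"A": [-98, 54], "z": 40, "tilt": 22} ang [0.2, -0.5, 0.1] tr [-0.0561, 0.0171, 0.0122] B [-172.0, -2.0, 77.0]
{"A": [-106, 60], "z": 40, "tilt": 22} ang [0.2, -0.5, 0.1] tr [-0.0658, 0.0197, 0.0131] B [-180.0, 4.0, 77.0]
3797 [[-119.0, -138.0, 50.0], [-107.0, -119.0, 55.0], [-81.0, -1.0, 56.0], [-61.0, 16.0, 58.0], [-28.0, 29.0, 60.0]]
```

Emit:
step_arm(angular=[[0.2, -0.5, 0.1], [0.2, -0.5, 0.1], [0.2, -0.5, 0.1], [0.2, -0.5, 0.1], [0.2, -0.5, 0.1], [0.2, -0.5, 0.1], [0.2, -0.5, 0.1]], travel=[[-0.013, 0.002, 0.006], [-0.0221, 0.0061, 0.007], [-0.031, 0.0093, 0.0085], [-0.0397, 0.0124, 0.01], [-0.048, 0.0148, 0.011], [-0.0561, 0.0171, 0.0122], [-0.0658, 0.0197, 0.0131]], grip=[-1, -1, -1, -1, -1, -1, -1])

```text
time: 5.72
tool_pos: [0.5218, -0.084, 0.0566]
ee_rot: [2.646, 0.822, 0.16]
force: [0.9, 1.2, 0.2]
finger_gap: 0.0857
gripper_force: 0.6
```

Run:
```python
from wr import *
tips();sync();X=rack()
rows([dict(A=(-106,60),z=40,tilt=22),dict(A=(-114,62),z=38,tilt=22),dict(A=(-114,62),z=34,tilt=16),dict(A=(-114,62),z=30,tilt=9),dict(A=(-114,62),z=25,tilt=3),dict(A=(-114,62),z=22,tilt=0)])
q=X[(X[:,2]>48)&(X[:,2]<61)&(X[:,0]<-5)&(X[:,1]>0)&(X[:,0]>-135)];print(len(q),np.percentile(q,[2,25,50,75,98],axis=0).round(0).tolist())
```

```text
t 5.72 A [-105.5   60.1   39.7] B [-179.2    4.6   77.1] F [0.9 1.2 0.2] gap 0.08574015235174237
floor 28815 x [-253.  -232.3  -44.6   29.3   44.5] z 7.0
board 5607 x [-194.5 -189.9 -109.6  -96.6  -95.8] z 12.9
block 6479 x [-168.  -163.5 -135.4 -122.  -121.6] z 36.7
block y [-33.  40.]
{"A": [-106, 60], "z": 40, "tilt": 22} ang [0.0, -0.0, -0.0] tr [-0.0002, 0.0006, -0.0] B [-180.0, 4.0, 77.0]
{"A": [-114, 62], "z": 38, "tilt": 22} ang [0.0, -0.0, -0.0] tr [-0.0066, 0.0046, 0.0038] B [-188.0, 6.0, 75.0]
{"A": [-114, 62], "z": 34, "tilt": 16} ang [6.0, -0.0, -0.0] tr [-0.0066, 0.0026, 0.0127] B [-190.0, 4.0, 61.0]
{"A": [-114, 62], "z": 30, "tilt": 9} ang [13.0, -0.0, -0.0] tr [-0.0066, -0.0001, 0.0223] B [-193.0, 3.0, 46.0]
{"A": [-114, 62], "z": 25, "tilt": 3} ang [19.0, -0.0, -0.0] tr [-0.0066, -0.0036, 0.0319] B [-193.0, 2.0, 30.0]
{"A": [-114, 62], "z": 22, "tilt": 0} ang [22.0, -0.0, -0.0] tr [-0.0066, -0.0058, 0.0371] B [-194.0, 2.0, 22.0]
4383 [[-133.0, 2.0, 48.0], [-115.0, 54.0, 53.0], [-77.0, 77.0, 57.0], [-53.0, 81.0, 59.0], [-30.0, 86.0, 60.0]]
```

The gate is held open at about 1.4 rad with B behind the rack. I lower B behind the block.

Emit:
step_arm(angular=[[0, 0, 0], [3, 0, 0], [6, 0, 0], [10, 0, 0], [13, 0, 0], [19, 0, 0], [22, 0, 0], [22, 0, 0]], travel=[[-0.0066, 0.0046, 0.0038], [-0.0066, 0.0036, 0.0085], [-0.0066, 0.0026, 0.0127], [-0.0066, 0.0012, 0.018], [-0.0066, -0.0001, 0.0223], [-0.0066, -0.0036, 0.0319], [-0.0066, -0.0058, 0.0371], [-0.0066, -0.0058, 0.0371]], grip=[-1, -1, -1, -1, -1, -1, -1, -1])

```text
time: 6.43
tool_pos: [0.5221, -0.0959, 0.0186]
ee_rot: [-2.999, -0.928, 0.003]
force: [0.9, -1.1, 1.0]
finger_gap: 0.0856
gripper_force: 0.5
```

Run:
```python
from wr import *
tips();sync();X=rack()
rows([dict(A=(x,62),z=21) for x in(-105,-95,-85,-75,-65,-55,-45,-35)])
q=X[(X[:,2]>48)&(X[:,2]<61)&(X[:,0]<-5)&(X[:,1]>46)&(X[:,0]>-135)];print(len(q),np.percentile(q,[2,25,50,75,98],axis=0).round(0).tolist())
```

```text
t 6.43 A [-115.    60.9   20.7] B [-194.7    1.2   20.5] F [ 0.9 -1.1  1. ] gap 0.08560806363500122
floor 29396 x [-256.1 -234.7  -55.9   31.9   52.2] z 7.0
board 10066 x [-194.8 -192.2 -113.3  -97.8  -96.4] z 13.0
block 12434 x [-189.6 -167.7 -144.6 -123.  -122. ] z 36.9
block y [-33.3  48.5]
{"A": [-105, 62], "z": 21} ang [-0.1, 0.1, -0.1] tr [0.0053, -0.0086, -0.0004] B [-185.0, 2.0, 21.0]
{"A": [-95, 62], "z": 21} ang [-0.1, 0.1, -0.1] tr [0.0113, -0.0166, -0.0004] B [-175.0, 2.0, 21.0]
{"A": [-85, 62], "z": 21} ang [-0.1, 0.1, -0.1] tr [0.0173, -0.0246, -0.0004] B [-165.0, 2.0, 21.0]
{"A": [-75, 62], "z": 21} ang [-0.1, 0.1, -0.1] tr [0.0233, -0.0327, -0.0004] B [-155.0, 2.0, 21.0]
{"A": [-65, 62], "z": 21} ang [-0.1, 0.1, -0.1] tr [0.0293, -0.0407, -0.0004] B [-145.0, 2.0, 21.0]
{"A": [-55, 62], "z": 21} ang [-0.1, 0.1, -0.1] tr [0.0353, -0.0487, -0.0004] B [-135.0, 2.0, 21.0]
{"A": [-45, 62], "z": 21} ang [-0.1, 0.1, -0.1] tr [0.0413, -0.0567, -0.0003] B [-125.0, 2.0, 21.0]
{"A": [-35, 62], "z": 21} ang [-0.1, 0.1, -0.1] tr [0.0473, -0.0647, -0.0003] B [-115.0, 2.0, 21.0]
3153 [[-120.0, 48.0, 48.0], [-97.0, 73.0, 51.0], [-76.0, 76.0, 55.0], [-59.0, 79.0, 59.0], [-38.0, 83.0, 60.0]]
```

Emit:
step_arm(angular=[[0, 0, 0], [0, 0, 0], [0, 0, 0], [0, 0, 0], [0, 0, 0], [0, 0, 0], [0, 0, 0], [0, 0, 0]], travel=[[0.0053, -0.0086, 0], [0.0113, -0.0166, 0], [0.0173, -0.0246, 0], [0.0233, -0.0327, 0], [0.0293, -0.0407, 0], [0.0335, -0.046, 0], [0.0353, -0.0487, 0], [0.0353, -0.0487, 0]], grip=[-1, -1, -1, -1, -1, -1, -1, -1])

```text
time: 7.15
tool_pos: [0.5233, -0.0326, 0.0202]
ee_rot: [-2.999, -0.934, -0.001]
force: [1.1, 1.2, 0.0]
finger_gap: 0.0851
gripper_force: 0.9
```

Run:
```python
from wr import *
tips();sync();X=rack()
rows([dict(A=(x,62),z=21) for x in(-55,-50,-40,-30,-20,-10,0,10,20)])
q=X[(X[:,2]>48)&(X[:,2]<61)&(X[:,0]<-5)&(X[:,1]>46)&(X[:,0]>-135)];print(len(q),np.percentile(q,[2,25,50,75,98],axis=0).round(0).tolist())
```

```text
t 7.15 A [-51.8  62.7  22.2] B [-131.3    2.6   22.1] F [1.1 1.2 0. ] gap 0.08513713811758722
floor 27294 x [-243.2 -196.7   -9.3   50.    57.9] z 7.0
board 8805 x [-142.4 -139.3  -58.9  -45.2  -44. ] z 13.0
block 11636 x [-125.9 -114.7  -89.9  -70.3  -69.5] z 36.8
block y [-33.5  56.8]
{"A": [-55, 62], "z": 21} ang [-0.0, -0.1, 0.1] tr [-0.0014, 0.003, 0.0012] B [-135.0, 2.0, 21.0]
{"A": [-50, 62], "z": 21} ang [-0.0, -0.1, 0.1] tr [0.0016, -0.001, 0.0012] B [-130.0, 2.0, 21.0]
{"A": [-40, 62], "z": 21} ang [-0.0, -0.1, 0.1] tr [0.0076, -0.009, 0.0012] B [-120.0, 2.0, 21.0]
{"A": [-30, 62], "z": 21} ang [-0.0, -0.1, 0.1] tr [0.0136, -0.017, 0.0012] B [-110.0, 2.0, 21.0]
{"A": [-20, 62], "z": 21} ang [-0.0, -0.1, 0.1] tr [0.0197, -0.025, 0.0012] B [-100.0, 2.0, 21.0]
{"A": [-10, 62], "z": 21} ang [-0.0, -0.1, 0.1] tr [0.0257, -0.0329, 0.0012] B [-90.0, 2.0, 21.0]
{"A": [0, 62], "z": 21} ang [-0.0, -0.1, 0.1] tr [0.0317, -0.0409, 0.0012] B [-80.0, 2.0, 21.0]
{"A": [10, 62], "z": 21} ang [-0.0, -0.1, 0.1] tr [0.0377, -0.0489, 0.0012] B [-70.0, 2.0, 21.0]
{"A": [20, 62], "z": 21} ang [-0.0, -0.1, 0.1] tr [0.0438, -0.0569, 0.0012] B [-60.0, 2.0, 21.0]
2164 [[-81.0, 50.0, 48.0], [-55.0, 57.0, 51.0], [-44.0, 67.0, 53.0], [-17.0, 82.0, 58.0], [-7.0, 88.0, 61.0]]
```

The rack is at about -94 and the leaf at about 1.12 rad, possibly already resting on the block. To make the hold certain I nudge A outward onto the leaf and dwell.

Run:
```python
from plan import *
rows([dict(A=(-54,62),z=21),dict(A=(-54,74),z=21),dict(A=(-52,62),z=21)])
```

```text
{"A": [-54, 62], "z": 21} ang [-0.0, -0.1, 0.1] tr [-0.0008, 0.0022, 0.0012] B [-134.0, 2.0, 21.0]
{"A": [-54, 74], "z": 21} ang [-0.0, -0.1, 0.1] tr [-0.0104, -0.0051, 0.0012] B [-134.0, 14.0, 21.0]
{"A": [-52, 62], "z": 21} ang [-0.0, -0.1, 0.1] tr [0.0004, 0.0006, 0.0012] B [-132.0, 2.0, 21.0]
```

Emit:
step_arm(angular=[[0, 0, 0], [0, 0, 0], [0, 0, 0], [0, 0, 0], [0, 0, 0], [0, 0, 0]], travel=[[-0.002, 0.001, 0.001], [-0.006, -0.002, 0.001], [-0.0104, -0.0051, 0.001], [-0.0104, -0.0051, 0.001], [-0.0104, -0.0051, 0.001], [-0.0104, -0.0051, 0.001]], grip=[-1, -1, -1, -1, -1, -1])

```text
time: 7.7
tool_pos: [0.5116, -0.0361, 0.0189]
ee_rot: [3.0, 0.931, -0.0]
force: [2.9, -1.2, -0.1]
finger_gap: 0.0855
gripper_force: 1.1
```

Run:
```python
from wr import *
tips();sync();X=rack()
q=X[(X[:,2]>50)&(X[:,2]<61)&(X[:,0]<-5)&(X[:,1]>46)&(X[:,0]>-135)];print(len(q),np.percentile(q,[2,25,50,75,98],axis=0).round(0).tolist())
for x in range(-115,-10,15):
    s=X[(abs(X[:,0]-x)<3)&(abs(X[:,2]-57.5)<2.5)&(X[:,1]>20)&(X[:,1]<95)]
    if len(s):print(x,np.percentile(s[:,1],[5,50,95]).round(1))
rows([dict(A=(x,62),z=21) for x in(-52,-40,-30,-20,-10,0,10,20)])
```

```text
t 7.7 A [-55.8  74.1  20.9] B [-135.4   14.3   20.9] F [ 2.9 -1.2 -0.1] gap 0.08554337592847083
floor 28195 x [-251.1 -212.9  -16.3   46.7   57. ] z 7.0
board 9584 x [-142.4 -139.5  -59.4  -45.2  -44. ] z 13.0
block 12331 x [-129.9 -114.8  -90.8  -70.4  -69.5] z 36.8
block y [-33.3  39.1]
2009 [[-64.0, 61.0, 50.0], [-51.0, 68.0, 53.0], [-28.0, 85.0, 56.0], [-17.0, 86.0, 59.0], [-6.0, 91.0, 60.0]]
-100 [21.1 24.7 30.2]
-85 [21.2 24.7 30.1]
-55 [61.2 64.  67.2]
-40 [83.  83.7 84.5]
-25 [84.1 85.7 90. ]
{"A": [-52, 62], "z": 21} ang [0.0, 0.0, -0.1] tr [0.012, 0.0043, -0.0001] B [-132.0, 2.0, 21.0]
{"A": [-40, 62], "z": 21} ang [0.0, 0.0, -0.1] tr [0.0192, -0.0053, -0.0001] B [-120.0, 2.0, 21.0]
{"A": [-30, 62], "z": 21} ang [0.0, 0.0, -0.1] tr [0.0252, -0.0133, -0.0001] B [-110.0, 2.0, 21.0]
{"A": [-20, 62], "z": 21} ang [0.0, 0.0, -0.1] tr [0.0312, -0.0213, -0.0001] B [-100.0, 2.0, 21.0]
{"A": [-10, 62], "z": 21} ang [0.0, 0.0, -0.1] tr [0.0372, -0.0293, -0.0001] B [-90.0, 2.0, 21.0]
{"A": [0, 62], "z": 21} ang [0.0, 0.0, -0.1] tr [0.0433, -0.0373, -0.0001] B [-80.0, 2.0, 21.0]
{"A": [10, 62], "z": 21} ang [0.0, 0.0, -0.1] tr [0.0493, -0.0453, -0.0001] B [-70.0, 2.0, 21.0]
{"A": [20, 62], "z": 21} ang [0.0, 0.0, -0.1] tr [0.0553, -0.0533, -0.0001] B [-60.0, 2.0, 21.0]
```

Milestone held: leaf at about 1.4 rad on A with the rack at -94. Pushing on.

Emit:
step_arm(angular=[[0, 0, 0], [0, 0, 0], [0, 0, 0], [0, 0, 0], [0, 0, 0], [0, 0, 0], [0, 0, 0], [0, 0, 0]], travel=[[0.006, 0.002, 0], [0.012, 0.0043, 0], [0.0155, -0.0005, 0], [0.0192, -0.0053, 0], [0.0252, -0.0133, 0], [0.0312, -0.0213, 0], [0.0372, -0.0293, 0], [0.0433, -0.0373, 0]], grip=[-1, -1, -1, -1, -1, -1, -1, -1])

```text
time: 8.42
tool_pos: [0.5255, 0.0208, 0.0187]
ee_rot: [-2.999, -0.933, 0.002]
force: [0.8, -1.6, 0.0]
finger_gap: 0.0856
gripper_force: 0.6
```

```bash
cat > nx.py <<'E'
from wr import *
def nx(xs,y=62,z=21):
    tips();sync();X=rack()
    q=X[(abs(X[:,2]-57.5)<2.5)&(X[:,0]<5)&(X[:,1]>-40)&(X[:,1]<95)&(X[:,0]>-135)]
    for x in range(-115,5,12):
        s=q[abs(q[:,0]-x)<3]
        if len(s)>10:print("top",x,np.percentile(s[:,1],[5,50,95]).round(1))
    rows([dict(A=(x,y),z=z) for x in xs])
E
python3 -c "
from nx import *
nx([0,10,20,30,40,50,60,70])"
```

```text
t 8.42 A [ 1.7 62.7 20.8] B [-77.8   2.7  20.7] F [ 0.8 -1.6  0. ] gap 0.08558103065446941
floor 18238 x [-246.4 -191.8   24.    56.1   59.2] z 7.0
board 8917 x [-89.  -85.6  -5.6   8.    9.5] z 13.0
block 11771 x [-82.  -64.5 -37.4 -17.2 -15.9] z 36.8
block y [-35.7  52.4]
top -67 [-5.2 -1.4  4.2]
top -55 [-25.3   0.9  24. ]
top -43 [-25.5 -19.5  23.4]
top -31 [-25.1  -0.9  25.2]
top -19 [-24.1 -21.3 -19.1]
{"A": [0, 62], "z": 21} ang [-0.0, 0.0, 0.0] tr [-0.0005, 0.0018, -0.0003] B [-80.0, 2.0, 21.0]
{"A": [10, 62], "z": 21} ang [-0.0, 0.0, 0.0] tr [0.0055, -0.0062, -0.0003] B [-70.0, 2.0, 21.0]
{"A": [20, 62], "z": 21} ang [-0.0, 0.0, 0.0] tr [0.0115, -0.0142, -0.0003] B [-60.0, 2.0, 21.0]
{"A": [30, 62], "z": 21} ang [-0.0, 0.0, 0.0] tr [0.0175, -0.0222, -0.0003] B [-50.0, 2.0, 21.0]
{"A": [40, 62], "z": 21} ang [-0.0, 0.0, 0.0] tr [0.0236, -0.0302, -0.0003] B [-40.0, 2.0, 21.0]
{"A": [50, 62], "z": 21} ang [-0.0, 0.0, 0.0] tr [0.0296, -0.0381, -0.0003] B [-30.0, 2.0, 21.0]
{"A": [60, 62], "z": 21} ang [-0.0, 0.0, 0.0] tr [0.0356, -0.0461, -0.0003] B [-20.0, 2.0, 21.0]
{"A": [70, 62], "z": 21} ang [-0.0, 0.0, 0.0] tr [0.0416, -0.0541, -0.0003] B [-10.0, 2.0, 21.0]
```

Run:
```python
from wr import *
p,_=imaging.read_camera("side");q,_=imaging.read_camera("wrist");u=px("side",c2w([[-20,20,40]],c)[0]).astype(int)
a=cv2.resize(p[u[1]-60:u[1]+60,u[0]-60:u[0]+60],(400,400),interpolation=cv2.INTER_CUBIC);b=cv2.resize(q[:384],(400,300));b=cv2.copyMakeBorder(b,0,100,0,0,cv2.BORDER_CONSTANT)
cv2.imwrite("pics/mid.png",np.hstack([a,b])[:,:,::-1])
```

```text
(no output)
```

View pics/mid.png

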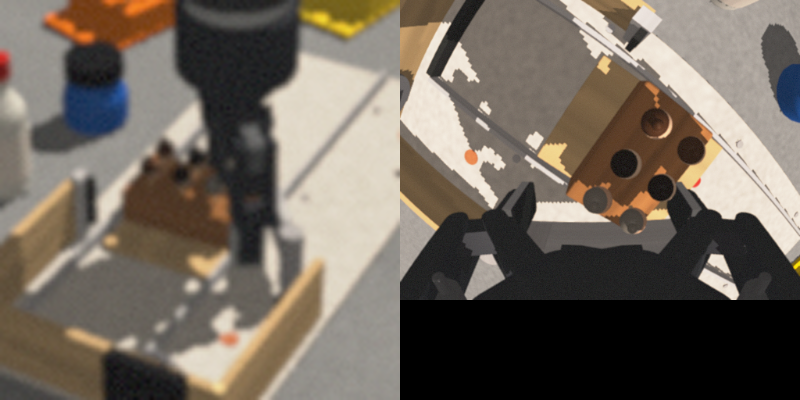

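The wrist view shows the leaf as a grey band near (600,235), running behind (upstream of) both fingers. B is on the correct side, so I continue.

Emit:
step_arm(angular=[[0, 0, 0], [0, 0, 0], [0, 0, 0], [0, 0, 0], [0, 0, 0], [0, 0, 0], [0, 0, 0], [0, 0, 0]], travel=[[0.0055, -0.0062, 0], [0.0115, -0.0142, 0], [0.0175, -0.0222, 0], [0.0236, -0.0302, 0], [0.0296, -0.0381, 0], [0.0356, -0.0461, 0], [0.0416, -0.0541, 0], [0.0446, -0.058, 0]], grip=[-1, -1, -1, -1, -1, -1, -1, -1])

```text
time: 9.23
tool_pos: [0.5301, 0.0941, 0.0189]
ee_rot: [-2.999, -0.934, -0.0]
force: [0.7, -0.6, -0.9]
finger_gap: 0.0855
gripper_force: 0.9
```

```bash
python3 -c "
from nx import *
nx([72,80,86,90,92,94,96,98])"
```

```text
t 9.23 A [75.1 61.3 20.9] B [-4.4  1.3 20.9] F [ 0.7 -0.6 -0.9] gap 0.08553094560395515
floor 2633 x [-247.7 -223.8 -115.5  -22.7  -21. ] z 6.9
board 2164 x [-16.6 -15.3  -6.1  59.6  59.9] z 13.0
block 11645 x [-18.5  -9.1  34.5  56.3  57. ] z 36.8
block y [-28.5 -28.5]
top -19 [-32.8 -24.  -14.4]
{"A": [72, 62], "z": 21} ang [-0.0, -0.0, 0.0] tr [-0.0025, 0.0021, -0.0001] B [-8.0, 2.0, 21.0]
{"A": [80, 62], "z": 21} ang [-0.0, -0.0, 0.0] tr [0.0023, -0.0043, -0.0001] B [0.0, 2.0, 21.0]
{"A": [86, 62], "z": 21} ang [-0.0, -0.0, 0.0] tr [0.0059, -0.0091, -0.0001] B [6.0, 2.0, 21.0]
{"A": [90, 62], "z": 21} ang [-0.0, -0.0, 0.0] tr [0.0083, -0.0123, -0.0001] B [10.0, 2.0, 21.0]
{"A": [92, 62], "z": 21} ang [-0.0, -0.0, 0.0] tr [0.0096, -0.0139, -0.0001] B [12.0, 2.0, 21.0]
{"A": [94, 62], "z": 21} ang [-0.0, -0.0, 0.0] tr [0.0108, -0.0155, -0.0001] B [14.0, 2.0, 21.0]
{"A": [96, 62], "z": 21} ang [-0.0, -0.0, 0.0] tr [0.012, -0.0171, -0.0001] B [16.0, 2.0, 21.0]
{"A": [98, 62], "z": 21} ang [-0.0, -0.0, 0.0] tr [0.0132, -0.0187, -0.0001] B [18.0, 2.0, 21.0]
```

Emit:
step_arm(angular=[[0, 0, 0], [0, 0, 0], [0, 0, 0], [0, 0, 0], [0, 0, 0]], travel=[[0.0023, -0.0043, 0], [0.0059, -0.0091, 0], [0.0083, -0.0123, 0], [0.0108, -0.0155, 0], [0.0108, -0.0155, 0]], grip=[-1, -1, -1, -1, -1])

```text
time: 9.7
tool_pos: [0.5302, 0.1121, 0.0189]
ee_rot: [-3.0, -0.932, 0.0]
force: [-0.5, 0.1, 0.4]
finger_gap: 0.0855
gripper_force: 0.0
```

```bash
cat > fin.py <<'E'
from wr import *
def fin():
    X,_=cloud();tips();sync()
    q=X[(abs(X[:,2]-37)<2)&(abs(X[:,1])<34)&(X[:,0]>5)&(X[:,0]<110)]
    print("block",np.percentile(q[:,0],[1,5,95,99]).round(1))
    q=X[(X[:,2]>10)&(X[:,2]<15)&(abs(X[:,1])<34)&(X[:,0]>60)];print("board/stop",np.percentile(q[:,0],[50,95,99]).round(1) if len(q) else 0)
    q=X[(X[:,2]>50)&(X[:,2]<61)&(X[:,0]<6)&(X[:,0]>-80)&(X[:,1]<75)&(X[:,1]>-40)]
    print("leaf",len(q),np.percentile(q[:,:2],[5,50,95],axis=0).round(1).tolist() if len(q) else 0)
E
python3 -c "
from fin import *
fin();rows([dict(A=(x,62),z=21) for x in(94,96,98,100)])"
```

```text
t 9.75 A [92.9 62.  20.9] B [13.3  2.  20.9] F [-0.7  0.1 -0.7] gap 0.08516252948948774
block [19.3 31.6 74.1 75.1]
board/stop [ 88.8 105.9 131.2]
leaf 1254 [[-0.2, -34.7], [4.0, -22.7], [5.4, -11.3]]
{"A": [94, 62], "z": 21} ang [-0.0, -0.0, 0.0] tr [0.0007, -0.0009, -0.0001] B [14.0, 2.0, 21.0]
{"A": [96, 62], "z": 21} ang [-0.0, -0.0, 0.0] tr [0.0019, -0.0025, -0.0001] B [16.0, 2.0, 21.0]
{"A": [98, 62], "z": 21} ang [-0.0, -0.0, 0.0] tr [0.0031, -0.0041, -0.0001] B [18.0, 2.0, 21.0]
{"A": [100, 62], "z": 21} ang [-0.0, -0.0, 0.0] tr [0.0043, -0.0057, -0.0001] B [20.0, 2.0, 21.0]
```

Emit:
step_arm(angular=[[0, 0, 0], [0, 0, 0], [0, 0, 0], [0, 0, 0]], travel=[[0.0012, -0.0016, 0], [0.0022, -0.003, 0], [0.0028, -0.0037, 0], [0.0028, -0.0037, 0]], grip=[-1, -1, -1, -1])

```text
time: 10.08
tool_pos: [0.5303, 0.1161, 0.0189]
ee_rot: [3.0, 0.932, -0.0]
force: [-0.3, -1.1, -0.1]
finger_gap: 0.0853
gripper_force: 0.5
```

```bash
python3 -c "
from fin import *
fin();rows([dict(A=(x,62),z=21) for x in(96,98,100)]+[dict(A=(92,62),z=21),dict(A=(92,62),z=110)])"
```

```text
t 10.13 A [97.1 62.  20.9] B [17.6  2.1 20.9] F [-0.7 -1.3  0.3] gap 0.08519789593775645
block [24.2 35.3 77.9 78.9]
board/stop [ 92.4 104.8 131.2]
leaf 1094 [[0.5, -34.8], [4.1, -23.8], [5.5, -11.4]]
{"A": [96, 62], "z": 21} ang [-0.0, 0.0, -0.0] tr [-0.0007, 0.0009, -0.0001] B [16.0, 2.0, 21.0]
{"A": [98, 62], "z": 21} ang [-0.0, 0.0, -0.0] tr [0.0005, -0.0007, -0.0001] B [18.0, 2.0, 21.0]
{"A": [100, 62], "z": 21} ang [-0.0, 0.0, -0.0] tr [0.0017, -0.0023, -0.0001] B [20.0, 2.0, 21.0]
{"A": [92, 62], "z": 21} ang [-0.0, 0.0, -0.0] tr [-0.0031, 0.0041, -0.0001] B [12.0, 2.0, 21.0]
{"A": [92, 62], "z": 110} ang [-0.0, 0.0, -0.0] tr [-0.0031, 0.0041, -0.0891] B [12.0, 2.0, 110.0]
```

Emit:
step_arm(angular=[[0, 0, 0], [0, 0, 0], [0, 0, 0]], travel=[[0.0004, -0.0006, 0], [0.0007, -0.001, 0], [0.0007, -0.001, 0]], grip=[-1, -1, -1])

```text
time: 10.38
tool_pos: [0.5303, 0.1172, 0.0188]
ee_rot: [3.0, 0.932, -0.0]
force: [-0.2, -1.6, 0.0]
finger_gap: 0.0857
gripper_force: 0.9
```

```bash
python3 -c "
from fin import *
fin();rows([dict(A=(94.5,62),z=21),dict(A=(94.5,62),z=120)])"
```

```text
t 10.43 A [98.2 62.  20.9] B [18.7  2.1 20.9] F [-0.3 -2.2  0.2] gap 0.08526332660558447
block [25.6 36.4 78.9 79.9]
board/stop [ 93.5 105.7 131.1]
leaf 1038 [[0.3, -34.8], [4.0, -24.2], [5.5, -11.4]]
{"A": [94.5, 62], "z": 21} ang [0.0, 0.0, -0.0] tr [-0.0022, 0.003, -0.0001] B [15.0, 2.0, 21.0]
{"A": [94.5, 62], "z": 120} ang [0.0, 0.0, -0.0] tr [-0.0023, 0.003, -0.0991] B [15.0, 2.0, 120.0]
```

Emit:
step_arm(angular=[[0, 0, 0], [0, 0, 0], [0, 0, 0], [0, 0, 0], [0, 0, 0], [0, 0, 0], [0, 0, 0], [0, 0, 0]], travel=[[-0.0012, 0.0015, 0], [-0.0022, 0.003, 0], [-0.0022, 0.003, -0.02], [-0.0023, 0.003, -0.045], [-0.0023, 0.003, -0.08], [-0.0023, 0.003, -0.12], [-0.0023, 0.003, -0.15], [-0.0023, 0.003, -0.15]], grip=[-1, -1, -1, -1, -1, -1, -1, -1])

```text
time: 11.1
tool_pos: [0.5332, 0.1143, 0.176]
ee_rot: [3.0, 0.932, 0.017]
force: [0.4, -0.2, 0.8]
finger_gap: 0.0854
gripper_force: 0.0
```

Emit:
step_arm(angular=[[0, 0, 0], [0, 0, 0], [0, 0, 0], [0, 0, 0], [0, 0, 0], [0, 0, 0]], travel=[[0, 0, 0], [0, 0, 0], [0, 0, 0], [0, 0, 0], [0, 0, 0], [0, 0, 0]], grip=[-1, -1, -1, -1, -1, -1])

```text
time: 11.6
tool_pos: [0.5298, 0.1135, 0.1679]
ee_rot: [-3.0, -0.932, 0.003]
force: [-0.2, 0.8, 0.5]
finger_gap: 0.0854
gripper_force: 0.0
```

```bash
python3 -c "
from fin import *
fin();p,_=imaging.read_camera('side');q,_=imaging.read_camera('wrist')
cv2.imwrite('pics/end.png',np.hstack([cv2.resize(p,(400,300)),cv2.resize(q,(400,300))])[:,:,::-1])"
```

```text
t 11.65 A [ 94.5  62.3 170.2] B [ 14.9   2.4 170.1] F [0.1 0.2 0.4] gap 0.08528387580576244
block [32.6 34.  78.6 79.9]
board/stop [ 93.3 105.2 131. ]
leaf 1083 [[-0.4, -30.9], [3.4, 17.7], [5.5, 69.3]]
```

View pics/end.png

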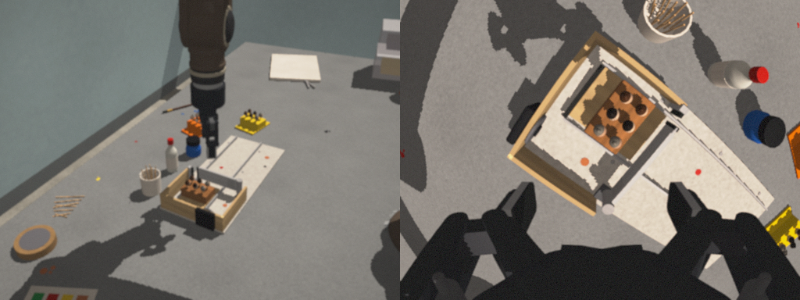

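The rack is in the box against the stop, the gate is shut behind it, and the bottle, cup and jar stand where they were. Handing in.

```bash
python3 -c "
from rig import hand_in
print(hand_in())"
```

```text
the job is handed in; nothing more can be done
None
```

I slid the rack into the drying box up to the rubber stop; one finger held the gate open while the other pushed, the gate shut behind it, and the job is handed in at about 12 s of robot time (no verdict was shown).

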